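# Sweep weld washers through the tray gate into the drop slot

### The job

With the fingertips, slide the three loose steel washers flat along the floor of the blue sorting tray, one at a time, through the narrow yellow gate so that each drops into the slot behind it before the next is sent. Do not pick any washer up, and leave the brass coupling nut and the torch nozzle standing where they are in the tray, and the can and the wire brush on the bench where they are. Finish with all three washers lying still down in the slot.

Things in the scene. Friction and masses are not known exactly. Their poses are not given: they have to be found in the camera images.
- tray: Blue steel sorting tray fixed to the bench, turned differently each time. Origin: bench level (z = 0), near its middle; x points level towards the gate, z up. Its flat sweeping floor is 60 mm above the bench, clear from x = -110 to +90 mm and y = -132 to +132 mm, inside a rim 14 mm high (top at 74 mm). The floor ends in a sharp drop at x = 90 mm, at the gate, into the slot.
- gate (a point): Middle of the gate, at floor height: tray x = 93 mm, y = 0. The gate is a 48 mm wide gap in the yellow rim (x = 90 to 96 mm). Two yellow wings, 14 mm high and 5 mm thick, form a 45 degree funnel into it: inner faces from about (x 90, y +-24 mm) back to about (x 65, y +-49 mm).
- slot (a point): Middle of the bottom of the drop slot, an open-topped pocket behind the gate: inside it runs from tray x = 90 to 168 mm and y = -32 to +32 mm, its bottom 4 mm above the bench, so 56 mm below the tray floor.
- washer_a_center (a point): Loose flat round steel washer, 34 mm outside diameter, 16 mm hole, 10 mm thick, about 55 g, lying flat on the tray floor. The point is its centre, half-way up (5 mm above the tray floor).
- washer_b_center (a point): Loose flat round steel washer, 34 mm outside diameter, 16 mm hole, 10 mm thick, about 55 g, lying flat on the tray floor. The point is its centre, half-way up (5 mm above the tray floor).
- washer_c_center (a point): Loose flat round steel washer, 34 mm outside diameter, 16 mm hole, 10 mm thick, about 55 g, lying flat on the tray floor. The point is its centre, half-way up (5 mm above the tray floor).
- nut: Loose brass hexagonal coupling nut, 27 mm across corners, 48 mm tall, 120 g, standing upright in one gate-side corner of the tray; leave it. Origin at the centre of its underside.
- nozzle: Loose terracotta-coloured ceramic torch nozzle, 24 mm diameter at the foot, 46 mm tall, 40 g, standing upright in the other gate-side corner of the tray; leave it. Origin at the centre of its underside.
- can: Loose can, 60 mm diameter, 160 mm tall, standing on the bench to the left of the tray; leave it. Origin at the centre of its underside.
- brush: Loose wire brush lying on the bench to the right of the tray; leave it. Origin on its underside.
- washer_a: The same washer a as a body; origin at the centre of its underside.
- washer_b: The same washer b as a body; origin at the centre of its underside.
- washer_c: The same washer c as a body; origin at the centre of its underside.
Things that resemble listed ones, but are neither listed nor needed, are in the scene too. Of the things that look like the can, take the one that is nearest to the robot's base at the start.

How it is judged (in metres and radians):
On the way, in this order (a step that is already met when the one before it is completed fails the run):
1. a first washer has dropped into the slot (((x of washer_a_center in the frame of tray between 0.09 and 0.168 m and y of washer_a_center in the frame of tray between -0.032 and 0.032 m and z of washer_a_center in the frame of tray below 0.05 m) or (x of washer_b_center in the frame of tray between 0.09 and 0.168 m and y of washer_b_center in the frame of tray between -0.032 and 0.032 m and z of washer_b_center in the frame of tray below 0.05 m) or (x of washer_c_center in the frame of tray between 0.09 and 0.168 m and y of washer_c_center in the frame of tray between -0.032 and 0.032 m and z of washer_c_center in the frame of tray below 0.05 m))), for 0.3 s.
2. a second washer has dropped into the slot, after the first ((((x of washer_a_center in the frame of tray between 0.09 and 0.168 m and y of washer_a_center in the frame of tray between -0.032 and 0.032 m and z of washer_a_center in the frame of tray below 0.05 m) and (x of washer_b_center in the frame of tray between 0.09 and 0.168 m and y of washer_b_center in the frame of tray between -0.032 and 0.032 m and z of washer_b_center in the frame of tray below 0.05 m)) or ((x of washer_a_center in the frame of tray between 0.09 and 0.168 m and y of washer_a_center in the frame of tray between -0.032 and 0.032 m and z of washer_a_center in the frame of tray below 0.05 m) and (x of washer_c_center in the frame of tray between 0.09 and 0.168 m and y of washer_c_center in the frame of tray between -0.032 and 0.032 m and z of washer_c_center in the frame of tray below 0.05 m)) or ((x of washer_b_center in the frame of tray between 0.09 and 0.168 m and y of washer_b_center in the frame of tray between -0.032 and 0.032 m and z of washer_b_center in the frame of tray below 0.05 m) and (x of washer_c_center in the frame of tray between 0.09 and 0.168 m and y of washer_c_center in the frame of tray between -0.032 and 0.032 m and z of washer_c_center in the frame of tray below 0.05 m)))), for 0.3 s.
3. the third washer has dropped into the slot (x of washer_a_center in the frame of tray between 0.09 and 0.168 m and y of washer_a_center in the frame of tray between -0.032 and 0.032 m and z of each of washer_a_center, washer_b_center, washer_c_center in the frame of tray below 0.05 m and x of washer_b_center in the frame of tray between 0.09 and 0.168 m and y of washer_b_center in the frame of tray between -0.032 and 0.032 m and x of washer_c_center in the frame of tray between 0.09 and 0.168 m and y of washer_c_center in the frame of tray between -0.032 and 0.032 m), for 0.3 s.
At the end, for the whole second after the job is handed in: The centres of all three washers are inside the slot's outline and at least 10 mm below the tray floor, at rest (under 20 mm/s); nut, nozzle and can upright (within 0.2 rad) and, with the brush, within 15 mm of where they began (all of step 3 and linear speed of each of washer_a, washer_b, washer_c below 0.02 m/s and distance of each of nut, nozzle, can, brush from where it was at the start of the episode below 0.015 m and angle between each of nut, nozzle, can's own z axis and vertical below 0.2 rad); the robot touches nothing.
It fails at once if a washer is lifted off the tray floor (centre more than 17 mm above the floor) (z of any of washer_a_center, washer_b_center, washer_c_center in the frame of tray above 0.077 m).
It fails at once if a bystander (nut, nozzle, can or brush) is shifted by more than 15 mm (distance of any of nut, nozzle, can, brush from where it was at the start of the episode above 0.015 m).
It fails at once if the nut, nozzle or can is tipped (angle between any of nut, nozzle, can's own z axis and vertical above 0.3 rad).
It also fails if it takes over 72 s, if anything falls off the work surface, if the arm or the gripper's body presses on something with over 40 N, if the wrist force passes 120 N, or if a joint passes its speed limit or range.

### The arm

A 6-joint arm with a two-finger parallel gripper is mounted at the origin on the work surface. World frame = base frame: x ahead of the robot, y to its left, z up, the work surface at z = 0. Lengths are in mm, angles in rad, forces in N, time in s.
With the tool pointing down it reaches from about 275 to 1000 mm from the base axis. Payload 8.4 kg.
Tool frame: the origin (TCP) lies on the centre line of the jaws, within the pads' length; the fingertips stand 25 mm ahead of it and the grasp point (between the pads) lies 6 mm ahead of it; z points along the fingers, x is the direction in which the jaws open and shut, and the axes are right-handed (so a half turn about z gives the same grasp; the last joint's range is limited). The gripper opens to 85 mm and grips with 20 to 120 N. Pads are 22 mm wide; open, the fingers measure 114 mm over their backs; the gripper's body (76 mm by 85 mm) begins 54 mm behind the grasp point. The pads swing forward as they close: fully open they stand 13 mm farther back than shut.
Start: joints at [1.113, 0.353, 1.633, -0, 1.155, -0.002], TCP at [275.112, 561.196, 256.281] pointing down, gripper open.
Joint ranges: [-2.63, 2.63], [-0.92, 2.1], [0.06, 2.66], [-1.3, 4.44], [0, 2.69], [-3.02, 3.02]. Speed limits (rad/s): [2.22, 2.22, 2.79, 3.14, 3.14, 3.14].

### API

Orientations are given as [roll, pitch, yaw] about the fixed x, y, z axes, in that order (R = Rz(yaw) Ry(pitch) Rx(roll)).
In Python, from rig import r gives the robot as it stands. The module is installed in compiled form; this text tells all that it offers.
- The arm moves only by the tool jog_arm, never from a script. Its argument "deltas" is a list of rows, each an object with "gripper": the gripper command: -1 is fully open, 1 is shut, values between are in proportion; "translation": the shift along the world's x, y, z in units of 10 cm (1.0 is 10 cm), a list of three; "dr": the turn, a rotation vector about the world's x, y, z in units of pi/2 rad (1.0 is pi/2 rad), a list of three. In form: [{"gripper": gripper, "translation": [x, y, z], "dr": [wx, wy, wz]}, ...]. A call has 1 to 12 rows; each row shifts and turns the commanded pose from where the row before left it; what a row does not reach is not made up. A row lasts 1/12 s, in which the tool goes at most 41.7 mm and 7.16 degrees, less where a joint would pass 70% of its speed; a pose out of reach is approached as far as the arm can. A call with a number of a shift or a turn outside -1 to 1 is refused whole. A call with a gripper value outside its range is refused whole. The fingers move at their own pace and stop on an object; "squeeze" is the grip in N (left out, the last holds). Time passes only in rows, so rows that do not move let the fingers close. It gives the time, the measured TCP pose, the force and the opening at its end, in the units of the state.
- r.sense(): the state, without advancing time (a new reading comes with each control period).
- r.grab_frame(name): name is "scene" or "top" or "wrist"; returns the picture (420x560x3 uint8, blue, green, red); there is no depth.
- r.calibration(name): a dict with "mtx" (3x3 intrinsics, pixels), "world_from_camera" (4x4, takes a point from camera to world coordinates). Camera axes: x right, y down, z forward; pixel columns grow to the right and rows downward; lengths in mm; the calibration is good to about 2 mm. A picture is of the moment at which its call begins: read the wrist's pose just before it. calibration takes no time and is no camera call; for the wrist camera it gives the pose at the moment of the call.
- r.sign_off(): hands the job in, once; it reports no verdict.
The state is a dict: "clock": time; "qpos": joint angles; "qvel": joint speeds; "joint_efforts": joint torques, N m; "eef_pos": TCP position; "tcp_rot": TCP orientation; "contact_force": force on the tool from outside, world axes, zero at the start; "wrist_torque": the same for the moment, N m; "opening": opening from 0.0 (shut) to 1.0 (fully open).
Only numpy, scipy, OpenCV 4.12 (cv2) and the standard library are available. Lean on these libraries where they do the work, as an engineer would, in place of code of your own. Each camera call takes 0.05 s, during which the arm holds its last target. There are 200 camera calls.

## Working session

There is one attempt and no reset: what is moved stays moved. The work goes in short steps, Python scripts to look and compute and a tool call to move; the robot and the scene stay as the last step left them, time stands still between calls to the robot, and variables do not carry over. Pictures are saved under pics/ and viewed, about 8 in all and at most 12, crops included, and the job is handed in when it is done.

Besides the shell and the picture viewer there is one more tool, called after ">>>" as name(argument=value, ...) on one line, values as JSON. jog_arm: Moves the arm, as the interface text tells. Shifts and turns lie within -1 to 1; 1 stands for 10 cm of shift or pi/2 rad of turn. Its arguments: {"type":"object","properties":{"deltas":{"type":"array"},"squeeze":{"type":"number"}},"required":["deltas"]}

```bash
mkdir -p pics
python3 - <<'E'
from rig import r
import cv2
for n in("scene","top"):
    im=r.grab_frame(n); cv2.imwrite(f"pics/{n}0.png",im)
    c=r.calibration(n); print(n,c["mtx"].round(1).tolist(),c["world_from_camera"].round(3).tolist())
s=r.sense();print(s)
E
```

```text
scene [[387.7, 0.0, 276.9], [0.0, 387.7, 212.8], [0.0, 0.0, 1.0]] [[-0.777, 0.344, -0.528, 1206.379], [0.63, 0.412, -0.658, 881.504], [-0.009, -0.844, -0.536, 722.481], [0.0, 0.0, 0.0, 1.0]]
top [[386.6, 0.0, 286.4], [0.0, 386.6, 203.5], [0.0, 0.0, 1.0]] [[-0.005, -0.981, 0.193, 302.068], [-1.0, 0.005, -0.001, 91.069], [-0.0, -0.193, -0.981, 1459.492], [0.0, 0.0, 0.0, 1.0]]
{'clock': 0.1, 'qpos': array([ 1.11258832e+00,  3.53602349e-01,  1.63404965e+00,  1.37809256e-05,
        1.15519656e+00, -2.46238958e-03]), 'qvel': array([ 0.0005123 , -0.00160941, -0.00211957, -0.00020716, -0.00034215,
       -0.00040807]), 'joint_efforts': array([ 1.07389074e-03, -6.06355333e+01, -3.42824578e+01,  8.52375092e-05,
        3.92220682e-03,  3.93779737e-05]), 'eef_pos': array([274.94122706, 560.84273626, 255.62640683]), 'tcp_rot': array([-3.14157696e+00,  1.25587736e-03,  1.11504515e+00]), 'contact_force': array([0.15307161, 0.45304925, 0.5593034 ]), 'wrist_torque': array([-0.03599579, -0.01013223,  0.02937318]), 'opening': 1.00240114678182}
```

View pics/top0.png

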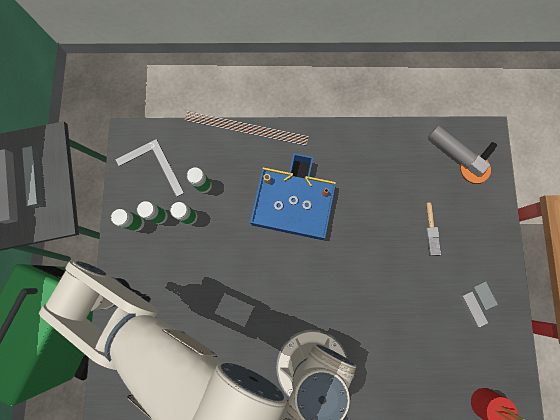

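View pics/scene0.png

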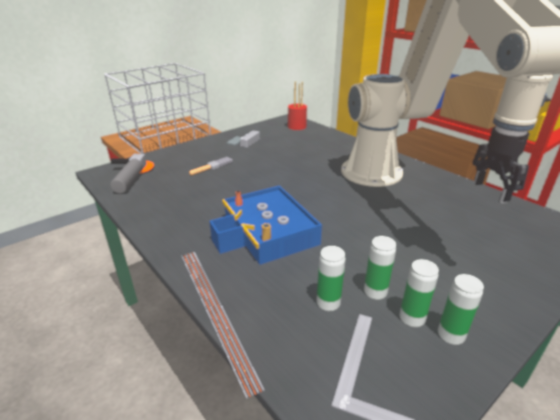

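The top view shows the tray with its centre near (293,204), washers at (278,205), (293,200) and (307,205), the gate near (298,182), the nut at (267,178) and the nozzle at (326,192). There are four can-like objects at (199,180), (180,211), (150,212) and (123,217), all of them left of the tray. I won't go near any of them.

```bash
cat > h.py <<'E'
from rig import r
import cv2, numpy as np
def ray(c,px,z):
    """pixel(s) -> world points on plane of height z"""
    px=np.atleast_2d(np.float64(px)); T=c["world_from_camera"]
    d=np.c_[px,np.ones(len(px))]@np.linalg.inv(c["mtx"]).T@T[:3,:3].T
    return T[:3,3]+d*((z-T[2,3])/d[:,2])[:,None]
def proj(c,P):
    T=c["world_from_camera"]; q=(np.atleast_2d(P)-T[:3,3])@T[:3,:3]@c["mtx"].T
    return q[:,:2]/q[:,2:]
E
python3 - <<'E'
from h import *
c=r.calibration("top"); im=cv2.imread("pics/top0.png")
h=cv2.cvtColor(im,cv2.COLOR_BGR2HSV)
print(ray(c,[[278,205],[293,200],[307,205]],70).round(),"gate",ray(c,[298,181],74).round())
print("nut,noz",ray(c,[[267,178],[326,191]],100).round())
b=cv2.inRange(h,(100,120,60),(125,255,255)); 
ct=max(cv2.findContours(b,0,2)[0],key=cv2.contourArea)
y=cv2.inRange(h,(20,120,120),(32,255,255)); ys,xs=np.nonzero(y[150:200,250:345])
print("yellow",sorted(zip((xs+250).tolist(),(ys+150).tolist()))[::3])
print("tray pts",cv2.approxPolyDP(ct,4,True)[:,0].tolist(), ray(c,cv2.approxPolyDP(ct,4,True)[:,0],74)[:,:2].round().tolist())
print("cans",ray(c,[[199,173],[180,208],[147,209],[120,216]],160).round()[:,:2].tolist(),np.linalg.norm(ray(c,[[199,173],[180,208],[147,209],[120,216]],160)[:,:2],axis=1))
w=r.calibration("wrist");T=w["world_from_camera"];s=r.sense();print(w["mtx"].round(1).tolist(),T.round(3).tolist())
E
```

```text
[[570. 121.  70.]
 [588.  66.  70.]
 [569.  14.  70.]] gate [[659.  47.  74.]]
nut,noz [[664. 160. 100.]
 [615. -53. 100.]]
yellow [(262, 168), (264, 168), (264, 177), (265, 168), (266, 168), (266, 180), (267, 174), (268, 169), (268, 179), (269, 176), (269, 179), (271, 169), (272, 170), (273, 171), (275, 170), (276, 171), (278, 171), (279, 172), (281, 171), (282, 172), (284, 172), (284, 180), (285, 179), (286, 178), (287, 173), (288, 173), (289, 173), (289, 177), (291, 173), (292, 173), (305, 176), (306, 176), (306, 179), (307, 178), (307, 181), (308, 183), (309, 182), (310, 177), (310, 185), (311, 185), (313, 178), (314, 179), (316, 178), (317, 179), (319, 179), (320, 180), (322, 179), (323, 180), (324, 181), (326, 180), (327, 181), (328, 182), (330, 181), (331, 182), (333, 182), (334, 183)]
tray pts [[262, 169], [252, 225], [323, 239], [335, 184], [308, 179], [310, 187], [303, 178], [284, 181], [288, 175]] [[706.0, 180.0], [496.0, 215.0], [444.0, -41.0], [647.0, -90.0], [667.0, 10.0], [636.0, 3.0], [670.0, 28.0], [659.0, 98.0], [682.0, 83.0]]
cans [[667.0, 393.0], [544.0, 454.0], [541.0, 566.0], [517.0, 657.0]] [774.74482217 708.20155064 783.05378487 835.75099298]
[[325.9, 0.0, 278.2], [0.0, 325.9, 207.5], [0.0, 0.0, 1.0]] [[0.441, 0.866, 0.237, 214.257], [0.897, -0.425, -0.119, 590.669], [-0.002, 0.265, -0.964, 373.687], [0.0, 0.0, 0.0, 1.0]]
```

>>> jog_arm(deltas=[{"gripper": 0.67,"translation": [0.2,-0.35,0],"dr": [0,0,0.04]},{"gripper": 0.67,"translation": [0.2,-0.35,0],"dr": [0,0,0.04]},{"gripper": 0.67,"translation": [0.2,-0.35,0],"dr": [0,0,0.04]},{"gripper": 0.67,"translation": [0.2,-0.35,0],"dr": [0,0,0.033]},{"gripper": 0.67,"translation": [0.2,-0.35,0],"dr": [0,0,0]},{"gripper": 0.67,"translation": [0.2,-0.35,0],"dr": [0,0,0]},{"gripper": 0.67,"translation": [0.2,-0.35,0],"dr": [0,0,0]},{"gripper": 0.67,"translation": [0.2,-0.35,0],"dr": [0,0,0]},{"gripper": 0.67,"translation": [0.2,-0.35,0],"dr": [0,0,0]},{"gripper": 0.67,"translation": [0.2,-0.35,0],"dr": [0,0,0]},{"gripper": 0.67,"translation": [0.2,-0.35,0],"dr": [0,0,0]},{"gripper": 0.67,"translation": [0.2,-0.35,0],"dr": [0,0,0]}], squeeze=20)

```text
clock: 1.1
eef_pos: [515.5, 139.2, 256.2]
tcp_rot: [-3.141, 0.0, 1.355]
contact_force: [1.6, 1.4, -0.4]
opening: 0.162
```

>>> jog_arm(deltas=[{"gripper": 0.67,"translation": [0.2,-0.35,0],"dr": [0,0,0]},{"gripper": 0.67,"translation": [0.17,-0.3,0],"dr": [0,0,0]},{"gripper": 0.67,"translation": [0,0,0],"dr": [0,0,0]},{"gripper": 0.67,"translation": [0,0,0],"dr": [0,0,0]}])

```text
clock: 1.43
eef_pos: [552.5, 74.5, 255.8]
tcp_rot: [-3.141, 0.0, 1.352]
contact_force: [-1.1, 0.0, -0.4]
opening: 0.164
```

Run:
```python
from h import *
s=r.sense(); c=r.calibration("wrist"); im=r.grab_frame("wrist"); cv2.imwrite("pics/w1.png",im)
np.savez("pics/w1.npz",**c); print(s["clock"],s["eef_pos"].round(1),s["tcp_rot"].round(3),s["opening"])
```

```text
1.4333 [552.5  74.5 255.8] [-3.141  0.     1.352] 0.16400499849894845
```

View pics/w1.png

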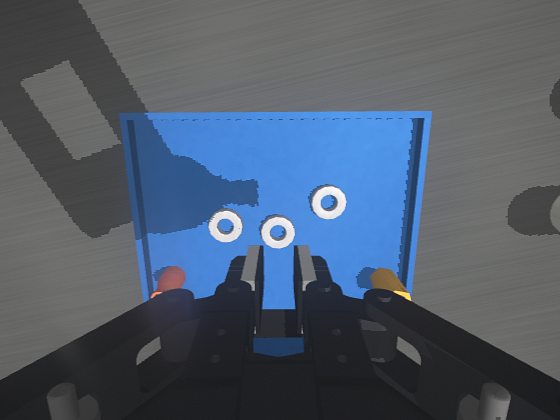

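The wrist view has the gate direction pointing down. The washers are at about (224,226) for c, (278,231) for b and (328,202) for a. The nozzle is at (172,278), the nut at (388,280) and the rear rim at row ~113–120. The fork gap between the fingers is visible.

Run:
```python
from h import *
c=dict(np.load("pics/w1.npz")); im=cv2.imread("pics/w1.png"); h=cv2.cvtColor(im,cv2.COLOR_BGR2HSV)
b=cv2.inRange(h,(95,110,40),(125,255,255))
# rear outer edge: first blue pixel per column; side edges: first/last per row
def fit(p,z):
    P=ray(c,p,z)[:,:2]; v=cv2.fitLine(np.float32(P),cv2.DIST_HUBER,0,.01,.01).ravel(); return v
rear=[(u,np.nonzero(b[:,u])[0][0]-.5) for u in range(140,415,3)]
lft=[(np.nonzero(b[v])[0][0]-.5,v) for v in range(125,235,3)]
rgt=[(np.nonzero(b[v])[0][-1]+.5,v) for v in range(125,235,3)]
L=[fit(p,74) for p in(rear,lft,rgt)]
a=[np.arctan(-L[0][0]/L[0][1]),np.arctan(L[1][1]/L[1][0]),np.arctan(L[2][1]/L[2][0])]; print("yaw est",np.round(a,4))
psi=np.mean(a); X=np.array([np.cos(psi),np.sin(psi)]);Y=np.array([-X[1],X[0]])
yl,yr=L[1][2:]@Y,L[2][2:]@Y; xr=L[0][2:]@X
print("width",yl-yr,"mid y",(yl+yr)/2)
O=X*(xr+116)+Y*(yl+yr)/2; print("origin if rim 6mm",O)
# inner rear edge: dark line
print("col250",h[108:128,250,2].tolist())
# top cam gate rim ends
ct=r.calibration("top"); 
for q in([292.5,173.5],[304.5,176],[262,168.5],[334.5,183]): P=ray(ct,q,74)[0,:2]-O; print("top rim",P@X,P@Y)
m=cv2.inRange(h,(0,0,150),(180,60,255)); m[:160]=0;m[260:]=0
n,l,st,ce=cv2.connectedComponentsWithStats(m)
for i in range(1,n):
    if st[i,4]>200:
        ctr=max(cv2.findContours((l==i).astype(np.uint8),0,1)[0],key=cv2.contourArea); P=ray(c,ctr[:,0],70)[:,:2]
        (cx,cy),R=cv2.minEnclosingCircle(np.float32(P)); P=np.array([cx,cy])
        print("washer",np.round(P,1),"R",round(R,1),"tray",np.round([(P-O)@X,(P-O)@Y],1))
for nm,lo,hi in(("nozzle",(0,100,60),(12,255,255)),("nut",(17,100,60),(32,255,255))):
    k=cv2.inRange(h,lo,hi); mm=cv2.moments(k); q=(mm["m10"]/mm["m00"],mm["m01"]/mm["m00"]); P=ray(c,q,85)[0,:2]-O; print(nm,q,P@X,P@Y)
```

```text
yaw est [-0.2131 -0.2156 -0.2154]
width -276.6087 mid y 187.8826
origin if rim 6mm [593.48004   62.877678]
col250 [119, 116, 115, 109, 233, 225, 224, 224, 224, 224, 227, 153, 226, 225, 224, 225, 225, 224, 224, 224]
top rim 91.46260255148846 23.8218658452964
top rim 91.33776828793981 -21.618319141576823
top rim 86.68075715296806 138.69492638823357
top rim 88.22350628544883 -135.23419208584238
washer [573.6 119.3] R 16.7 tray [-31.5  50.9]
washer [574.8  15.7] R 16.7 tray [ -8.2 -50.1]
washer [592.3  64.6] R 16.6 tray [-1.5  1.5]
nozzle (166.08860759493672, 288.39240506329116) 51.288519931520796 -108.71246859730911
nut (389.0255102040816, 282.3996598639456) 45.70619833405146 110.6157118692395
```

>>> jog_arm(deltas=[{"gripper": 0.67,"translation": [0,-0.012,-0.33],"dr": [0,0,0.003]},{"gripper": 0.67,"translation": [0,0,-0.33],"dr": [0,0,0]},{"gripper": 0.67,"translation": [0,0,-0.33],"dr": [0,0,0]},{"gripper": 0.67,"translation": [0,0,-0.33],"dr": [0,0,0]},{"gripper": 0.67,"translation": [0,0,-0.32],"dr": [0,0,0]},{"gripper": 0.67,"translation": [0,0,-0.03],"dr": [0,0,0]},{"gripper": 0.67,"translation": [0,0,0],"dr": [0,0,0]}])

```text
clock: 2.07
eef_pos: [550.5, 76.2, 87.7]
tcp_rot: [-3.138, 0.001, 1.362]
contact_force: [0.2, 0.8, 0.9]
opening: 0.165
```

Run:
```python
from h import *
s=r.sense(); c=r.calibration("wrist"); im=r.grab_frame("wrist"); cv2.imwrite("pics/w2.png",im)
np.savez("pics/w2.npz",**c); print(s["clock"],s["eef_pos"].round(1),s["contact_force"].round(1))
```

```text
2.0667 [550.5  76.2  87.7] [0.2 0.8 0.9]
```

View pics/w2.png

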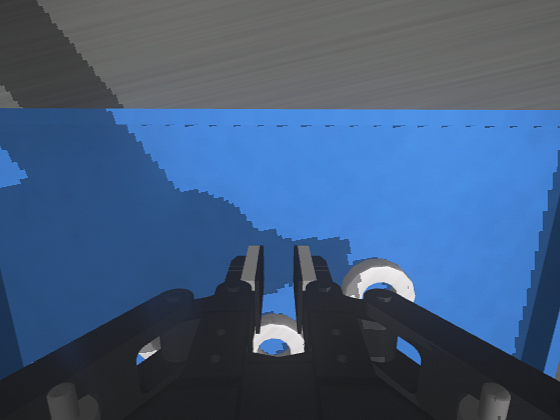

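The fork is down. Washer b is just ahead of it, centred at about (275,338) against a gap centre of ~279. Washer a at (380,285) is clear. I'll correct 2.5 mm sideways and then push.

>>> jog_arm(deltas=[{"gripper": 0.67,"translation": [-0.005,-0.025,0],"dr": [0,0,-0.003]},{"gripper": 0.67,"translation": [0.098,-0.021,0],"dr": [0,0,0]},{"gripper": 0.67,"translation": [0.098,-0.021,0],"dr": [0,0,0]},{"gripper": 0.67,"translation": [0.098,-0.021,0],"dr": [0,0,0]},{"gripper": 0.67,"translation": [0.098,-0.021,0],"dr": [0,0,0]},{"gripper": 0.67,"translation": [0.098,-0.021,0],"dr": [0,0,0]},{"gripper": 0.67,"translation": [0.098,-0.021,0],"dr": [0,0,0]},{"gripper": 0.67,"translation": [0,0,0],"dr": [0,0,0]}])

```text
clock: 2.78
eef_pos: [613.0, 59.4, 89.5]
tcp_rot: [3.139, -0.001, 1.355]
contact_force: [0.3, 0.7, 0.9]
opening: 0.165
```

>>> jog_arm(deltas=[{"gripper": 0.67,"translation": [0.098,-0.021,-0.01],"dr": [0,0,0]},{"gripper": 0.67,"translation": [0.098,-0.021,0],"dr": [0,0,0]},{"gripper": 0.67,"translation": [0.098,-0.021,0],"dr": [0,0,0]},{"gripper": 0.67,"translation": [0.098,-0.021,0],"dr": [0,0,0]},{"gripper": 0.67,"translation": [0.098,-0.021,0],"dr": [0,0,0]},{"gripper": 0.67,"translation": [0.04,-0.009,0],"dr": [0,0,0]},{"gripper": 0.67,"translation": [0,0,0],"dr": [0,0,0]},{"gripper": 0.67,"translation": [0,0,0],"dr": [0,0,0]}])

```text
clock: 3.45
eef_pos: [663.4, 48.4, 88.1]
tcp_rot: [-3.141, 0.0, 1.355]
contact_force: [-0.6, 0.4, -0.1]
opening: 0.163
```

```bash
cat >> h.py <<'E'
O=np.array([593.5,62.9]); psi=-.2147; X=np.array([np.cos(psi),np.sin(psi)]); Y=np.array([-X[1],X[0]])
def tray(P): d=np.asarray(P)[:2]-O; return np.round([d@X,d@Y],1)
def snap(name,cam="wrist"):
    s=r.sense(); c=r.calibration(cam); im=r.grab_frame(cam); cv2.imwrite(f"pics/{name}.png",im)
    print(s["clock"],s["eef_pos"].round(1),"tray",tray(s["eef_pos"]),"yaw",s["tcp_rot"][2].round(3),"F",s["contact_force"].round(1)); return c,im
def washers(c,im,z=70):
    m=cv2.inRange(cv2.cvtColor(im,cv2.COLOR_BGR2HSV),(0,0,150),(180,60,255))
    for ct in cv2.findContours(m,0,1)[0]:
        if cv2.contourArea(ct)<150: continue
        (x,y),R=cv2.minEnclosingCircle(np.float32(ray(c,ct[:,0],z)[:,:2]))
        if 14<R<19: print("washer px",ct[:,0].mean(0).round(),"tray",tray([x,y]),"R",round(R,1))
E
python3 - <<'E'
from h import *
c,im=snap("t3","top"); cv2.imwrite("pics/t3c.png",cv2.resize(im[140:260,230:360],None,fx=5,fy=5,interpolation=2))
c,im=snap("w3"); washers(c,im)
E
```

```text
3.45 [663.4  48.4  88.1] tray [71.4  0.7] yaw 1.355 F [-0.6  0.4 -0.1]
3.5 [663.   48.5  88.1] tray [71.   0.7] yaw 1.355 F [-1.2  0.6  0.1]
washer px [149.  87.] tray [ -8.2 -49.8] R 16.6
washer px [412.  29.] tray [-31.3  50.9] R 16.4
```

View pics/w3.png

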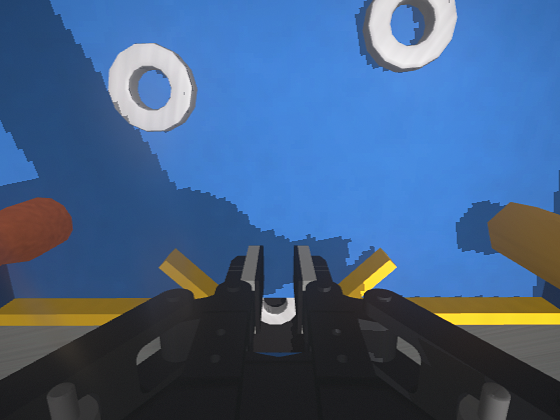

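Washer b's hole is visible at about (275,303), at the gate lip, so it may not have dropped yet. I'll back off slightly, shut the fingers (29 mm wide, fits the gate) and push it through.

>>> jog_arm(deltas=[{"gripper": 0.67,"translation": [-0.049,0.01,0],"dr": [0,0,0]},{"gripper": 1,"translation": [-0.049,0.01,0],"dr": [0,0,0]},{"gripper": 1,"translation": [0,0,0],"dr": [0,0,0]},{"gripper": 1,"translation": [0,0,0],"dr": [0,0,0]},{"gripper": 1,"translation": [0,0,0],"dr": [0,0,0]},{"gripper": 1,"translation": [0.098,-0.021,0],"dr": [0,0,0]},{"gripper": 1,"translation": [0.098,-0.021,0],"dr": [0,0,0]},{"gripper": 1,"translation": [0.078,-0.017,0],"dr": [0,0,0]},{"gripper": 1,"translation": [0,0,0],"dr": [0,0,0]},{"gripper": 1,"translation": [0,0,0],"dr": [0,0,0]}])

```text
clock: 4.38
eef_pos: [681.7, 44.3, 88.0]
tcp_rot: [3.141, -0.0, 1.355]
contact_force: [-0.2, -0.8, -0.1]
opening: -0.001
```

Run:
```python
from h import *
c,im=snap("t4","top"); a=cv2.resize(im[140:250,230:360],None,fx=3,fy=3,interpolation=2)
c,im=snap("w4"); b=cv2.resize(im,None,fx=.7,fy=.7)[:330]; b=np.vstack([b,np.zeros((330-len(b),b.shape[1],3),np.uint8)])
cv2.imwrite("pics/m4.png",np.hstack([a,b]))
```

```text
4.3833 [681.7  44.3  88. ] tray [90.1  0.6] yaw 1.355 F [-0.2 -0.8 -0.1]
4.4333 [681.1  44.4  88. ] tray [89.5  0.6] yaw 1.355 F [ 0.7 -0.8  0.5]
```

View pics/m4.png

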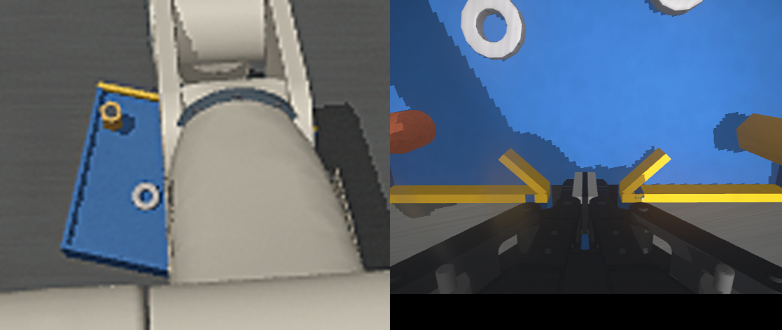

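The shut fingers are standing in the gate with their front face at about x=100 mm, and no washer is left in the funnel. Next I'll lift, move behind washer c and turn the fork to a 38° heading.

>>> jog_arm(deltas=[{"gripper": 1,"translation": [-0.05,0.01,0.2],"dr": [0,0,0]},{"gripper": 1,"translation": [0,0,0.3],"dr": [0,0,0]},{"gripper": 0.67,"translation": [0,0,0.15],"dr": [0,0,0]},{"gripper": 0.67,"translation": [-0.23,-0.08,0],"dr": [0,0,0.071]},{"gripper": 0.67,"translation": [-0.23,-0.08,0],"dr": [0,0,0.071]},{"gripper": 0.67,"translation": [-0.23,-0.08,0],"dr": [0,0,0.071]},{"gripper": 0.67,"translation": [-0.23,-0.08,0],"dr": [0,0,0.071]},{"gripper": 0.67,"translation": [-0.23,-0.08,0],"dr": [0,0,0.071]},{"gripper": 0.67,"translation": [-0.22,-0.072,0],"dr": [0,0,0.072]},{"gripper": 0.67,"translation": [0,0,0],"dr": [0,0,0]},{"gripper": 0.67,"translation": [0,0,0],"dr": [0,0,0]}])

```text
clock: 5.4
eef_pos: [538.1, -1.8, 153.5]
tcp_rot: [-3.141, -0.0, 2.024]
contact_force: [-0.6, 0.3, -0.5]
opening: 0.164
```

Run:
```python
from h import *
c,im=snap("t5","top"); a=cv2.resize(im[140:250,230:360],None,fx=3,fy=3,interpolation=2)
c,im=snap("w5"); washers(c,im); b=cv2.resize(im,None,fx=.7,fy=.7)[:330]; b=np.vstack([b,np.zeros((330-len(b),b.shape[1],3),np.uint8)])
cv2.imwrite("pics/m5.png",np.hstack([a,b]))
```

```text
5.4 [538.1  -1.8 153.5] tray [-40.4 -75. ] yaw 2.024 F [-0.6  0.3 -0.5]
5.45 [539.4  -1.6 153.7] tray [-39.2 -74.5] yaw 2.024 F [0.2 0.4 0.2]
washer px [278. 280.] tray [ -8.1 -50.1] R 16.5
```

View pics/m5.png

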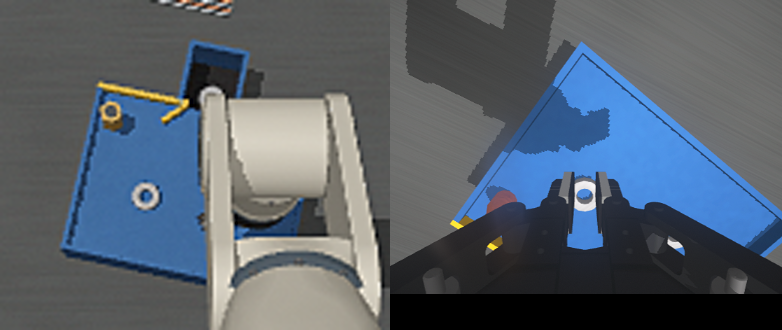

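The wrist view shows washer c at (585,195) in the montage, centred in the fork. The top crop shows washer b just beyond the rim inside the slot, at about (210,97). I'll descend and push c towards (55,0).

>>> jog_arm(deltas=[{"gripper": 0.67,"translation": [0,0,-0.3],"dr": [0,0,0]},{"gripper": 0.67,"translation": [0,0,-0.3],"dr": [0,0,0]},{"gripper": 0.67,"translation": [0,0,-0.05],"dr": [0,0,0]},{"gripper": 0.67,"translation": [0,0,0],"dr": [0,0,0]},{"gripper": 0.67,"translation": [0.094,0.046,0],"dr": [0,0,0]},{"gripper": 0.67,"translation": [0.094,0.046,0],"dr": [0,0,0]},{"gripper": 0.67,"translation": [0.094,0.046,0],"dr": [0,0,0]},{"gripper": 0.67,"translation": [0.094,0.046,0],"dr": [0,0,0]},{"gripper": 0.67,"translation": [0.094,0.046,0],"dr": [0,0,0]},{"gripper": 0.67,"translation": [0,0,0],"dr": [0,0,0]}])

```text
clock: 6.33
eef_pos: [588.8, 22.5, 88.9]
tcp_rot: [3.139, 0.001, 2.027]
contact_force: [0.2, 0.2, 1.0]
opening: 0.162
```

Run:
```python
from h import *
print(tray(ray(r.calibration("top"),[300,172],9)[0]),tray(ray(r.calibration("top"),[300,172],60)[0]))
s=r.sense(); print(s["eef_pos"],tray(s["eef_pos"]))
```

```text
[121.4  -0.7] [106.9  -1.9]
[588.82833238  22.48856169  88.85125149] [  4.  -40.5]
```

>>> jog_arm(deltas=[{"gripper": 0.67,"translation": [0.088,0.043,0],"dr": [0,0,0]},{"gripper": 0.67,"translation": [0.088,0.043,0],"dr": [0,0,0]},{"gripper": 0.67,"translation": [0.088,0.043,0],"dr": [0,0,0]},{"gripper": 0.67,"translation": [0.088,0.043,0],"dr": [0,0,0]},{"gripper": 0.67,"translation": [0,0,0],"dr": [0,0,0]},{"gripper": 0.67,"translation": [-0.11,-0.055,0],"dr": [0,0,0]},{"gripper": 0.67,"translation": [-0.11,-0.055,0],"dr": [0,0,0]},{"gripper": 0.67,"translation": [0,0,0.3],"dr": [0,0,0]},{"gripper": 0.67,"translation": [-0.2,0,0.4],"dr": [0,0,-0.071]},{"gripper": 0.67,"translation": [-0.2,0,0],"dr": [0,0,-0.071]},{"gripper": 0.67,"translation": [-0.1,0,0],"dr": [0,0,-0.071]},{"gripper": 0.67,"translation": [0,0,0],"dr": [0,0,-0.071]}])

```text
clock: 7.33
eef_pos: [548.4, 27.5, 156.2]
tcp_rot: [-3.141, 0.0, 1.574]
contact_force: [0.3, 0.4, 0.1]
opening: 0.166
```

>>> jog_arm(deltas=[{"gripper": 0.67,"translation": [0,0.2,0],"dr": [0,0,-0.071]},{"gripper": 0.67,"translation": [0,0.15,0],"dr": [0,0,-0.071]},{"gripper": 0.67,"translation": [0,0,0],"dr": [0,0,0]},{"gripper": 0.67,"translation": [0,0,0],"dr": [0,0,0]}])

```text
clock: 7.67
eef_pos: [550.5, 62.9, 155.6]
tcp_rot: [3.142, 0.0, 1.361]
contact_force: [-0.7, 0.5, -0.6]
opening: 0.168
```

Run:
```python
from h import *
c,im=snap("w6"); washers(c,im)
```

```text
7.6667 [550.5  62.9 155.6] tray [-42.   -9.1] yaw 1.361 F [-0.7  0.5 -0.6]
washer px [287. 343.] tray [50.  -3.7] R 14.8
washer px [369. 239.] tray [-31.8  50.8] R 16.5
```

View pics/w6.png

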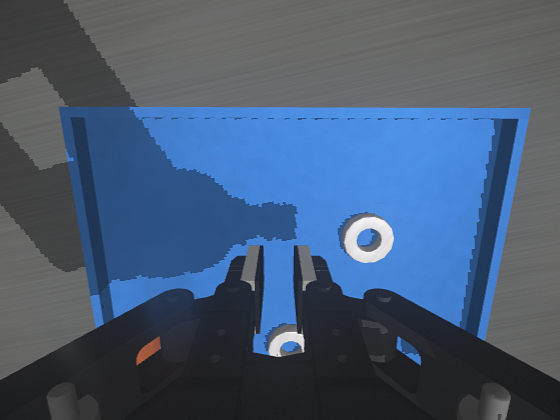

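Washer c's hole shows at about (291,349), partly hidden by the fingers. Washer a is at (369,239) and hasn't moved.

Run:
```python
from h import *
c=r.calibration("wrist"); print(tray(ray(c,[291,349],70)[0]),tray(ray(c,[291,349],60)[0]))
```

```text
[54.2  0.1] [62.3  0.5]
```

>>> jog_arm(deltas=[{"gripper": 0.67,"translation": [0.28,-0.013,0],"dr": [0,0,0]},{"gripper": 0.67,"translation": [0.287,-0.014,0],"dr": [0,0,-0.003]},{"gripper": 0.67,"translation": [0,0,-0.3],"dr": [0,0,0]},{"gripper": 0.67,"translation": [0,0,-0.32],"dr": [0,0,0]},{"gripper": 0.67,"translation": [0,0,-0.05],"dr": [0,0,0]},{"gripper": 0.67,"translation": [0,0,0],"dr": [0,0,0]}])

```text
clock: 8.22
eef_pos: [606.1, 58.9, 87.0]
tcp_rot: [-3.138, 0.001, 1.354]
contact_force: [-0.6, -0.3, -0.3]
opening: 0.165
```

>>> jog_arm(deltas=[{"gripper": 0.67,"translation": [0.003,0.013,0.01],"dr": [0,0,0]},{"gripper": 0.67,"translation": [0.098,-0.021,0],"dr": [0,0,0]},{"gripper": 0.67,"translation": [0.098,-0.021,0],"dr": [0,0,0]},{"gripper": 0.67,"translation": [0.098,-0.021,0],"dr": [0,0,0]},{"gripper": 0.67,"translation": [0.098,-0.021,0],"dr": [0,0,0]},{"gripper": 0.67,"translation": [0.098,-0.021,0],"dr": [0,0,0]},{"gripper": 0.67,"translation": [0.088,-0.019,0],"dr": [0,0,0]},{"gripper": 0.67,"translation": [0,0,0],"dr": [0,0,0]},{"gripper": 0.67,"translation": [-0.049,0.01,0],"dr": [0,0,0]},{"gripper": 1,"translation": [-0.049,0.01,0],"dr": [0,0,0]},{"gripper": 1,"translation": [0,0,0],"dr": [0,0,0]},{"gripper": 1,"translation": [0,0,0],"dr": [0,0,0]}])

```text
clock: 9.22
eef_pos: [654.6, 51.0, 89.5]
tcp_rot: [-3.141, 0.0, 1.353]
contact_force: [-0.3, 0.6, 0.5]
opening: -0.002
```

>>> jog_arm(deltas=[{"gripper": 1,"translation": [0.098,-0.025,-0.01],"dr": [0,0,0]},{"gripper": 1,"translation": [0.098,-0.023,0],"dr": [0,0,0]},{"gripper": 1,"translation": [0.098,-0.021,0],"dr": [0,0,0]},{"gripper": 1,"translation": [0,0,0],"dr": [0,0,0]},{"gripper": 1,"translation": [0,0,0],"dr": [0,0,0]},{"gripper": 1,"translation": [-0.05,0.01,0.2],"dr": [0,0,0]},{"gripper": 1,"translation": [0,0,0.3],"dr": [0,0,0]},{"gripper": 0.67,"translation": [0,0,0.15],"dr": [0,0,0]},{"gripper": 0.67,"translation": [0,0,0],"dr": [0,0,0]}])

```text
clock: 9.97
eef_pos: [681.9, 45.1, 157.5]
tcp_rot: [3.136, -0.002, 1.352]
contact_force: [0.2, -0.7, 1.0]
opening: 0.169
```

Run:
```python
from h import *
c,im=snap("w7"); washers(c,im)
```

```text
9.9667 [681.9  45.1 157.5] tray [90.2  1.4] yaw 1.352 F [ 0.2 -0.7  1. ]
washer px [275. 235.] tray [98.5  0.8] R 15.3
washer px [365.  20.] tray [-31.5  51. ] R 16.5
```

View pics/w7.png

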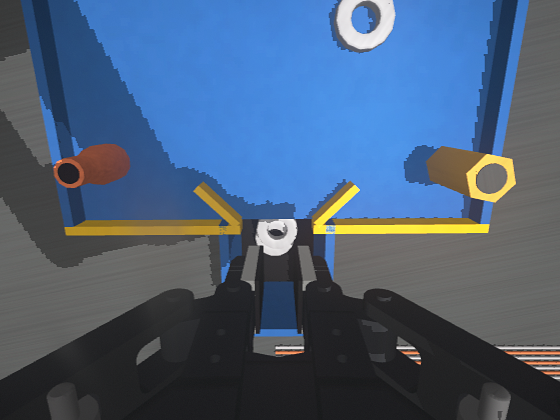

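The washer in the slot shows at (275,235), hidden in part by the floor lip. It is about 42 px wide against about 60 px for washer a, so it's well below floor level. The nut and nozzle are standing. Next is washer a on a −30.5° heading.

>>> jog_arm(deltas=[{"gripper": 0.67,"translation": [-0.275,0.203,0],"dr": [0,0,-0.068]},{"gripper": 0.67,"translation": [-0.275,0.203,0],"dr": [0,0,-0.068]},{"gripper": 0.67,"translation": [-0.275,0.203,0],"dr": [0,0,-0.067]},{"gripper": 0.67,"translation": [-0.275,0.203,0],"dr": [0,0,-0.067]},{"gripper": 0.67,"translation": [-0.276,0.204,0],"dr": [0,0,-0.067]},{"gripper": 0.67,"translation": [0,0,0],"dr": [0,0,0]},{"gripper": 0.67,"translation": [0,0,0],"dr": [0,0,0]}])

```text
clock: 10.6
eef_pos: [540.3, 147.2, 152.5]
tcp_rot: [-3.14, 0.002, 0.825]
contact_force: [0.7, 0.2, -0.3]
opening: 0.165
```

Run:
```python
from h import *
c,im=snap("w8"); washers(c,im)
c,im=snap("t8","top"); cv2.imwrite("pics/t8c.png",cv2.resize(im[140:250,230:360],None,fx=5,fy=5,interpolation=2))
```

```text
10.6 [540.3 147.2 152.5] tray [-70.  71.] yaw 0.825 F [ 0.7  0.2 -0.3]
washer px [275. 291.] tray [-31.4  49.7] R 15.8
10.65 [541.7 146.7 152.8] tray [-68.5  70.9] yaw 0.825 F [1.2 0.6 0.6]
```

View pics/t8c.png

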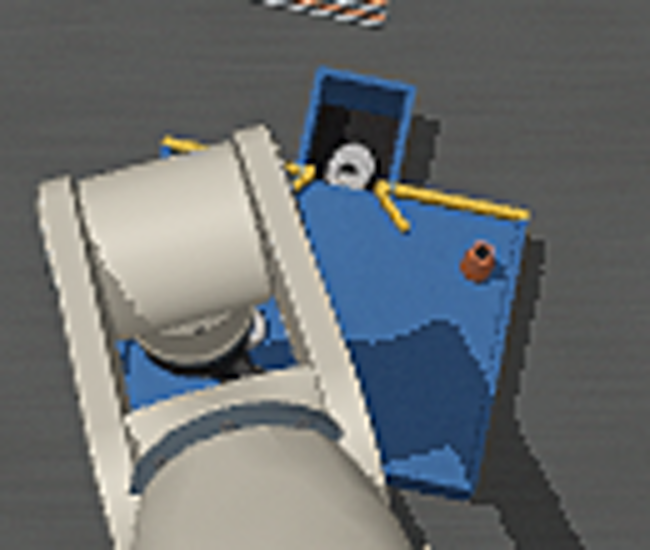

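The top crop shows washers b and c stacked in the slot at about (352,165), and the nozzle standing at (478,262). I'll descend behind washer a and push.

>>> jog_arm(deltas=[{"gripper": 0.67,"translation": [0,0,-0.3],"dr": [0,0,0]},{"gripper": 0.67,"translation": [0,0,-0.3],"dr": [0,0,0]},{"gripper": 0.67,"translation": [0,0,-0.05],"dr": [0,0,0]},{"gripper": 0.67,"translation": [0,0,0],"dr": [0,0,0]},{"gripper": 0.67,"translation": [0.071,-0.065,0],"dr": [0,0,0]},{"gripper": 0.67,"translation": [0.071,-0.065,0],"dr": [0,0,0]},{"gripper": 0.67,"translation": [0.071,-0.065,0],"dr": [0,0,0]},{"gripper": 0.67,"translation": [0.071,-0.065,0],"dr": [0,0,0]},{"gripper": 0.67,"translation": [0.071,-0.065,0],"dr": [0,0,0]},{"gripper": 0.67,"translation": [0.071,-0.065,0],"dr": [0,0,0]},{"gripper": 0.67,"translation": [0,0,0],"dr": [0,0,0]}])

```text
clock: 11.62
eef_pos: [586.9, 106.1, 88.9]
tcp_rot: [3.14, -0.001, 0.822]
contact_force: [0.0, -0.8, 0.1]
opening: 0.165
```

>>> jog_arm(deltas=[{"gripper": 0.67,"translation": [0.069,-0.062,0],"dr": [0,0,0]},{"gripper": 0.67,"translation": [0.069,-0.062,0],"dr": [0,0,0]},{"gripper": 0.67,"translation": [0.069,-0.062,0],"dr": [0,0,0]},{"gripper": 0.67,"translation": [0.069,-0.062,0],"dr": [0,0,0]},{"gripper": 0.67,"translation": [0.069,-0.062,0],"dr": [0,0,0]},{"gripper": 0.67,"translation": [0.069,-0.062,0],"dr": [0,0,0]},{"gripper": 0.67,"translation": [0,0,0],"dr": [0,0,0]},{"gripper": 0.67,"translation": [-0.09,0.085,0],"dr": [0,0,0]},{"gripper": 0.67,"translation": [-0.09,0.085,0],"dr": [0,0,0]},{"gripper": 0.67,"translation": [0,0,0.3],"dr": [0,0,0]},{"gripper": 0.67,"translation": [0,0,0.38],"dr": [0,0,0]}])

```text
clock: 12.53
eef_pos: [604.1, 88.4, 153.9]
tcp_rot: [-3.136, 0.006, 0.824]
contact_force: [0.5, 0.3, 1.6]
opening: 0.165
```

>>> jog_arm(deltas=[{"gripper": 0.67,"translation": [-0.14,-0.035,0],"dr": [0,0,0.068]},{"gripper": 0.67,"translation": [-0.14,-0.035,0],"dr": [0,0,0.068]},{"gripper": 0.67,"translation": [-0.14,-0.035,0],"dr": [0,0,0.068]},{"gripper": 0.67,"translation": [-0.14,-0.035,0],"dr": [0,0,0.068]},{"gripper": 0.67,"translation": [0,0,0],"dr": [0,0,0.068]},{"gripper": 0.67,"translation": [0,0,0],"dr": [0,0,0]},{"gripper": 0.67,"translation": [0,0,0],"dr": [0,0,0]}])

```text
clock: 13.12
eef_pos: [551.7, 74.1, 156.7]
tcp_rot: [3.142, -0.0, 1.354]
contact_force: [0.0, 0.6, -0.5]
opening: 0.161
```

Run:
```python
from h import *
c,im=snap("w9"); washers(c,im)
# hole: dark/blue blob enclosed in white near the fork gap
m=cv2.inRange(cv2.cvtColor(im,cv2.COLOR_BGR2HSV),(0,0,150),(180,60,255))
cs,hi=cv2.findContours(m,cv2.RETR_CCOMP,1)
for q,hh in zip(cs,hi[0]):
    if cv2.contourArea(q)>60: print("hole" if hh[3]>=0 else "outer",cv2.boundingRect(q),tray(ray(c,q[:,0].mean(0),70)[0]))
cv2.imwrite("pics/w9c.png",cv2.resize(im[230:380,200:360],None,fx=3,fy=3))
```

```text
13.1167 [551.7  74.1 156.7] tray [-43.3   2.1] yaw 1.354 F [ 0.   0.6 -0.5]
washer px [275. 343.] tray [53.8 -0.7] R 16.4
outer (253, 331, 45, 25) [48.9 -0.4]
```

View pics/w9c.png

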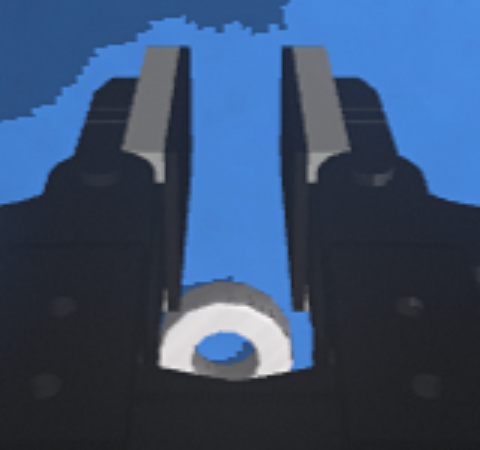

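Washer a is at tray (54, −0.5), in line with the gate. I'll do the same straight push as for c.

>>> jog_arm(deltas=[{"gripper": 0.67,"translation": [0.28,-0.07,0],"dr": [0,0,0]},{"gripper": 0.67,"translation": [0.275,-0.07,0],"dr": [0,0,0]},{"gripper": 0.67,"translation": [0,0,-0.3],"dr": [0,0,0]},{"gripper": 0.67,"translation": [0,0,-0.33],"dr": [0,0,0]},{"gripper": 0.67,"translation": [0,0,-0.05],"dr": [0,0,0]},{"gripper": 0.67,"translation": [0,0,0],"dr": [0,0,0]}])

```text
clock: 13.67
eef_pos: [606.9, 59.4, 86.9]
tcp_rot: [-3.138, 0.001, 1.354]
contact_force: [-0.0, 0.3, 0.4]
opening: 0.165
```

>>> jog_arm(deltas=[{"gripper": 0.67,"translation": [0,0,0.01],"dr": [0,0,0]},{"gripper": 0.67,"translation": [0.098,-0.021,0],"dr": [0,0,0]},{"gripper": 0.67,"translation": [0.098,-0.021,0],"dr": [0,0,0]},{"gripper": 0.67,"translation": [0.098,-0.021,0],"dr": [0,0,0]},{"gripper": 0.67,"translation": [0.098,-0.021,0],"dr": [0,0,0]},{"gripper": 0.67,"translation": [0.098,-0.021,0],"dr": [0,0,0]},{"gripper": 0.67,"translation": [0.082,-0.018,0],"dr": [0,0,0]},{"gripper": 0.67,"translation": [0,0,0],"dr": [0,0,0]},{"gripper": 0.67,"translation": [-0.049,0.01,0],"dr": [0,0,0]},{"gripper": 1,"translation": [-0.049,0.01,0],"dr": [0,0,0]},{"gripper": 1,"translation": [0,0,0],"dr": [0,0,0]},{"gripper": 1,"translation": [0,0,0],"dr": [0,0,0]}])

```text
clock: 14.67
eef_pos: [654.3, 49.2, 89.5]
tcp_rot: [-3.141, 0.0, 1.357]
contact_force: [-0.6, -0.2, 0.3]
opening: 0.001
```

>>> jog_arm(deltas=[{"gripper": 1,"translation": [0.098,-0.021,-0.01],"dr": [0,0,0]},{"gripper": 1,"translation": [0.098,-0.021,0],"dr": [0,0,0]},{"gripper": 1,"translation": [0.098,-0.021,0],"dr": [0,0,0]},{"gripper": 1,"translation": [0,0,0],"dr": [0,0,0]},{"gripper": 1,"translation": [0,0,0],"dr": [0,0,0]},{"gripper": 1,"translation": [-0.05,0.01,0.2],"dr": [0,0,0]},{"gripper": 1,"translation": [0,0,0.3],"dr": [0,0,0]},{"gripper": 1,"translation": [0,0,0.4],"dr": [0,0,0]},{"gripper": 1,"translation": [-0.3,0.1,0.2],"dr": [0,0,0]},{"gripper": 1,"translation": [-0.3,0.1,0.2],"dr": [0,0,0]},{"gripper": 1,"translation": [-0.3,0.2,0],"dr": [0,0,0]},{"gripper": 1,"translation": [-0.3,0.2,0],"dr": [0,0,0]}])

```text
clock: 15.67
eef_pos: [558.9, 103.9, 220.0]
tcp_rot: [3.139, -0.001, 1.356]
contact_force: [-0.8, 0.9, -0.3]
opening: 0.002
```

>>> jog_arm(deltas=[{"gripper": 1,"translation": [-0.2,0.3,0],"dr": [0,0,0]},{"gripper": 1,"translation": [-0.2,0.3,0],"dr": [0,0,0]},{"gripper": 1,"translation": [-0.2,0.3,0],"dr": [0,0,0]},{"gripper": 1,"translation": [0,0.3,0],"dr": [0,0,0]},{"gripper": 1,"translation": [0,0.3,0],"dr": [0,0,0]},{"gripper": 1,"translation": [0,0,0],"dr": [0,0,0]},{"gripper": 1,"translation": [0,0,0],"dr": [0,0,0]}])

```text
clock: 16.25
eef_pos: [499.2, 254.8, 218.4]
tcp_rot: [-3.141, 0.0, 1.36]
contact_force: [-0.1, -0.9, 0.5]
opening: -0.003
```

Run:
```python
from h import *
c,im=snap("t10","top"); a=cv2.imread("pics/top0.png"); f=lambda i:cv2.resize(i[140:260,225:345],None,fx=3.3,fy=3.3,interpolation=2)
cv2.imwrite("pics/t10c.png",np.hstack([f(a),f(im)]))
d=cv2.absdiff(a,im).max(2)
print("can/brush diffs",d[165:230,105:215].mean(),d[195:260,415:450].mean())
```

```text
16.25 [499.2 254.8 218.4] tray [-133.   167.4] yaw 1.36 F [-0.1 -0.9  0.5]
can/brush diffs 19.235524475524475 5.8307692307692305
```

View pics/t10c.png

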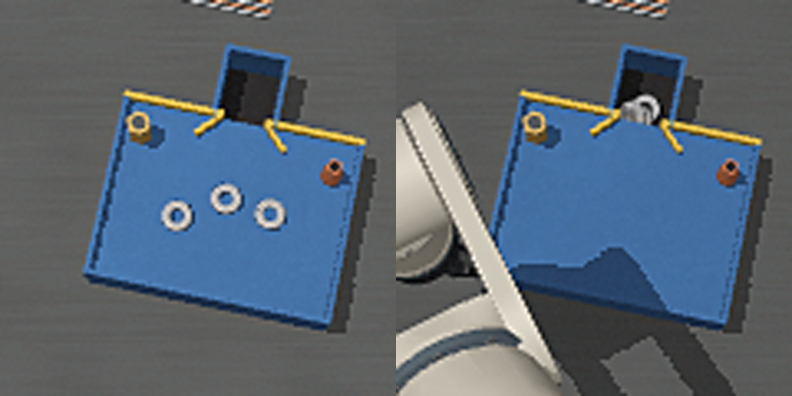

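The before/after top crop shows an empty tray floor, with nut and nozzle at unchanged pixels. All the grey rings are in the slot, but one looks tilted at about (635,112). I've used my 12 viewed pictures, so I'll put the wrist camera over the slot and check its heights numerically.

>>> jog_arm(deltas=[{"gripper": 1,"translation": [0.268,-0.248,0],"dr": [0,0,0]},{"gripper": 1,"translation": [0.268,-0.248,0],"dr": [0,0,0]},{"gripper": 1,"translation": [0.268,-0.248,0],"dr": [0,0,0]},{"gripper": 1,"translation": [0.268,-0.248,0],"dr": [0,0,0]},{"gripper": 1,"translation": [0.268,-0.248,0],"dr": [0,0,0]},{"gripper": 1,"translation": [0.268,-0.248,0],"dr": [0,0,0]},{"gripper": 1,"translation": [0.268,-0.248,0],"dr": [0,0,0]},{"gripper": 1,"translation": [0.268,-0.248,0],"dr": [0,0,0]},{"gripper": 1,"translation": [0.268,-0.248,0],"dr": [0,0,0]},{"gripper": 1,"translation": [0,0,0],"dr": [0,0,0]},{"gripper": 1,"translation": [0,0,0],"dr": [0,0,0]}])

```text
clock: 17.22
eef_pos: [741.2, 26.9, 217.6]
tcp_rot: [-3.141, 0.001, 1.353]
contact_force: [0.1, 0.4, -0.4]
opening: 0.0
```

Run:
```python
from h import *
c,im=snap("w11"); h=cv2.cvtColor(im,cv2.COLOR_BGR2HSV)
w=lambda x,y,z:np.r_[O+x*X+y*Y,z]
print("cam",tray(c["world_from_camera"][:3,3]),"lip px",proj(c,[w(90,-24,60),w(90,24,60)]).round().tolist(),"slot floor",proj(c,[w(90,-32,4),w(168,32,4)]).round().tolist())
m=cv2.inRange(h,(0,0,60),(180,60,255)); mm=np.zeros_like(m); q=proj(c,[w(85,-32,30),w(85,32,30),w(168,32,30),w(168,-32,30)]).astype(np.int32)
cv2.fillPoly(mm,[q],255); m&=mm
cs,hi=cv2.findContours(m,cv2.RETR_CCOMP,1)
for k,hh in zip(cs,hi[0]):
    if cv2.contourArea(k)>40: print("hole" if hh[3]>=0 else "outer",cv2.contourArea(k),cv2.minAreaRect(k),tray(ray(c,k[:,0].mean(0),24)[0]))
# coarse brightness map of the slot: '#' bright white, '+' grey, 'b' blue, '.' dark
x0,y0=q.min(0);x1,y1=q.max(0)
for v in range(y0-14,y1,3):
    print(v,"".join("b" if h[v,u,1]>100 and h[v,u,2]>60 else "#" if h[v,u,2]>170 else "+" if h[v,u,2]>85 else "." for u in range(x0-6,x1+6,2)))
```

```text
17.2167 [741.2  26.9 217.6] tray [152.   -3.7] yaw 1.353 F [ 0.1  0.4 -0.4]
cam [84.5 -3.3] lip px [[253.0, 125.0], [312.0, 125.0]] slot floor [[250.0, 124.0], [313.0, 201.0]]
outer 3648.5 ((282.5, 163.0), (63.0, 76.0), 0.0) [122.3  -2.4]
104 bbbbbbbbbbbbbbbbbbbbbbbbbbbbbbbbbbbbbbbbb
107 bbbbbbbbbbbbbbbbbbbbbbbbbbbbbbbbbbbbbbbbb
110 bbbbbbbbbbbbbbbbbbbbbbbbbbbbbbbbbbbbbbbbb
113 b+bbbbbbbbbbbbbbbbbbbbbbbbbbbbbbbbbbbbbbb
116 bbbbbbbbbbbbbbbbbbbbbbbbbbbbbbbbbbbbbbb+b
119 bbbb+bbbbbbbbbbbbbbbbbbbbbbbbbbbbbbbbb+bb
122 +bbbbbbbbbbbbbbbbbbbbbbbbbbbbbbbbbbbbbbbb
125 bbbbbbbbbbbbbbbbbbbbbbbbbbbbbbbbbbbbbbbbb
128 #bbbbbb......+...+##+#####++++++....bbbbb
131 bbbbbbb.........##++#######+++++++..bbbbb
134 bbbbbbb........###+######+####+++++..++++
137 bbbbb.........+##++#####+##+++++++++.++++
140 bbbbb.........+###+#####.+++#+++++++.++++
143 bbbbb.........++##++####+.++##+++++++b+++
146 bbbbb.........++##++######+++++#++++.b+++
149 bbbbb........#+++##++###########++++.b+++
152 bbbbb.......###++++++++##########++..b+++
155 bbbbb+......####.+++++++########++...bb++
158 bbbbb+.....+####...++#+++++##+++.....bbb+
161 bbbbb+......####+.......####.........bbb+
164 bbbbb+......#####+....+####+.........bbbb
167 bbbbb+.......##############..........bbbb
170 bbbbb+........+###########...........bbbb
173 bbbbbb..........+######+.............bbbb
176 bbbbbb...............................bbbb
179 bbbbbb...............................bbbb
182 bbbbbb...............................bbbb
185 bbbbbb...............................bbbb
188 bbbbbb...............................bbbb
191 bbbbbb...............................bbbb
194 bbbbbb...............................bbbb
197 bbbbbb...............................bbbb
200 bbbbbb...............................bbbb
203 bbbbbbbbbbbbbbbbbbbbbbbbbbbbbbbbbbbbbbbbb
206 bbbbbbbbbbbbbbbbbbbbbbbbbbbbbbbbbbbbbbbbb
```

All grey pixels lie inside the slot and nothing overlaps the floor lip (row 125). The third washer leans on the stack, so I'll get its height by stereo from a 60 mm sideways shift.

>>> jog_arm(deltas=[{"gripper": 1,"translation": [-0.064,-0.293,0],"dr": [0,0,0]},{"gripper": 1,"translation": [-0.064,-0.293,0],"dr": [0,0,0]},{"gripper": 1,"translation": [0,0,0],"dr": [0,0,0]},{"gripper": 1,"translation": [0,0,0],"dr": [0,0,0]},{"gripper": 1,"translation": [0,0,0],"dr": [0,0,0]}])

```text
clock: 17.68
eef_pos: [727.4, -27.6, 218.8]
tcp_rot: [-3.141, -0.0, 1.357]
contact_force: [-1.2, -0.1, -0.7]
opening: -0.001
```

Run:
```python
from h import *
A=cv2.imread("pics/w11.png"); 
# pose of view A from its state, same tool attitude: camera of view B shifted by TCP difference
c,B=snap("w12"); ca=dict(c); T=c["world_from_camera"].copy(); s=r.sense()["eef_pos"]; T[:3,3]+=np.array([741.2,26.9,217.6])-s; ca["world_from_camera"]=T
def tri(u,v,w,hh):
    t=A[v:v+hh,u:u+w]; p0=np.array([u+w/2,v+hh/2]); best=(-1,)
    for z in np.arange(-5,90,1.):
        q=proj(c,ray(ca,p0,z))[0]; t2=cv2.getRectSubPix(B,(w,hh),tuple(map(float,q-.5)))
        sc=cv2.matchTemplate(t2,t,cv2.TM_CCOEFF_NORMED)[0,0]; best=max(best,(round(float(sc),3),z))
    return best,tray(ray(ca,p0,best[1])[0])
for n,b in dict(gateL=(225,105,30,25),upperwash=(284,128,26,30),upper_right=(296,128,22,30),upper_left=(274,128,20,30),hole=(286,134,20,18),lower=(266,152,34,24),rearwall=(262,200,40,10)).items(): print(n,tri(*b))
```

```text
17.6833 [727.4 -27.6 218.8] tray [150.2 -59.9] yaw 1.357 F [-1.2 -0.1 -0.7]
gateL ((0.91, np.float64(74.0)), array([ 83.7, -33.8]))
upperwash ((0.863, np.float64(34.0)), array([106.1,  12.8]))
upper_right ((0.802, np.float64(33.0)), array([106.1,  22. ]))
upper_left ((0.793, np.float64(34.0)), array([106.1,   1. ]))
hole ((0.746, np.float64(33.0)), array([106.1,  12. ]))
lower ((0.957, np.float64(16.0)), array([127.6,   0.4]))
rearwall ((0.957, np.float64(9.0)), array([171.1,  -0.4]))
```

```bash
python3 -c "
from rig import r
print(r.sense()['clock'],r.sign_off())"
```

```text
the job is handed in; nothing more can be done
17.7333 None
```

All three washers are in the slot, and I handed the job in at 17.7 s of the 72 s allowed. `sign_off` gives no verdict.

**What I did:** I slid the washers flat along the floor in the order b, c, a, using the two fingertips as a fork. Washers c and a were first swept to the centre line and then pushed straight. I sent each one through the gate with the fingers shut, before starting the next.

**Last checks:**
- **Tray floor:** it is empty in the top picture, and no washer pixels lie behind the floor lip.
- **Washer heights:** two wrist views put the last washer's top at about 34 mm, near tray (106, 12), and the stack under it at about 16 mm near (128, 0). The limit on the centres is 50 mm. The same check gave 74 mm for the yellow rim, which is its true height.
- **Bystanders in the tray:** the nut and nozzle look unmoved and upright in the before/after picture.
- **Contact:** measured forces at the end of each move stayed under 2 N, and the arm finished clear of everything.

**Not confirmed:**
- **Tilt and rest:** the last washer leans on the two below it rather than lying flat. I did not measure its speed, but about 3 s had passed since it dropped.
- **Can and brush:** the before/after difference was 19 around the cans and 6 around the brush. The arm or its shadow may account for the can value, but I did not look closer. The arm's route stayed clear of both.

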